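# Clear the painted handles from the drying oven's catch tray

## Robot

A 6-joint arm with a two-finger parallel gripper is mounted at the origin on the work surface. World frame = base frame: x ahead of the robot, y to its left, z up, the work surface at z = 0. Lengths are in m, angles in degrees, forces in N, time in s.
With the tool pointing down it reaches from about 0.25 to 0.775 m from the base axis. Payload 4 kg.
Tool frame: the origin (TCP) lies on the centre line of the jaws, within the pads' length; the fingertips stand 25 mm ahead of it and the grasp point (between the pads) lies 6 mm ahead of it; z points along the fingers, y is the line along which they close (so a half turn about z gives the same grasp; the last joint's range is limited). The gripper opens to 85 mm and grips with 20 to 120 N. Pads are 22 mm wide; open, the fingers measure 114 mm over their backs; the gripper's body (76 mm by 85 mm) begins 54 mm behind the grasp point. The pads swing forward as they close: fully open they stand 13 mm farther back than shut.
Start: joints at [-72.313, 4.996, 78.535, -0, 96.463, -5.907], TCP at [0.22, -0.504, 0.256] pointing down, gripper open.
Joint ranges: [-177.83, 177.83], [-43.37, 116.18], [15.69, 146.23], [-61.86, 241.86], [9.47, 152.12], [-147.06, 147.06]. Speed limits (degrees/s): [159.86, 159.86, 180, 180, 180, 180].

## Interface

Orientations are given as a 3x3 rotation matrix whose columns are the frame's x, y, z axes.
In Python, from workcell import arm gives the robot as it stands.
- The arm moves only by the tool servo_tool, never from a script. Its argument "motion" is a list of rows, each an object of numbers: "claw": the opening, from 0 (shut) to 1 (fully open); "dx", "dy", "dz": the shift along the tool's x, y, z in mm; "wx", "wy", "wz": the turn, a rotation vector about the tool's x, y, z in degrees. A call has 1 to 12 rows; each row is the pose to reach, as a shift and turn from the pose commanded when the call began, along the tool's axes at that moment; what a row does not reach only later rows make up. A row lasts 1/8 s, in which the tool goes at most 62.5 mm and 10.7 degrees, less where a joint would pass 70% of its speed; a pose out of reach is approached as far as the arm can. A call with a gripper value outside its range is refused whole. The fingers move at their own pace and stop on an object; "force" is the grip in N (left out, the last holds). Time passes only in rows, so rows that repeat a pose let the fingers close. It gives the time, the measured TCP pose, the force, the opening and the grip force at its end, in the units of the state.
- arm.sense(): the state, without advancing time (a new reading comes with each control period).
- arm.camera(name): name is "scene" or "side" or "wrist"; returns (picture, depth): 480x640x3 uint8, red, green, blue; 480x640 float32, m along the optical axis (not along the pixel's ray), 0 where there is no reading.
- arm.camera_params(name): a dict with "fx", "fy", "cx", "cy" (pixels), "k1" (the pictures are not rectified: a ray, as slopes to the right and down, at radius r is drawn at 1 + k1 r^2 times it, then the intrinsics apply), "T" (4x4, takes a point from camera to world coordinates); the wrist camera has in their place "mount" (4x4, takes a point from camera to tool coordinates, whose origin is the TCP and whose axes are the flange's). Camera axes: x right, y down, z forward; pixel columns grow to the right and rows downward; lengths in m; the calibration is good to about 2 mm. A picture is of the moment at which its call begins: read the wrist's pose just before it. camera_params takes no time and is no camera call.
- arm.close_job(): hands the job in; it is judged then, once.
The state is a dict: "clock": time; "joint_pos": joint angles; "joint_vel": joint speeds; "tau": joint torques, N m; "tcp_pos": TCP position; "orientation": TCP orientation; "contact_force": force on the tool from outside, world axes, zero at the start; "wrist_torque": the same for the moment, N m; "finger_gap": finger opening in m; "grasp_force": force on a finger pad.
Only numpy, scipy, OpenCV 4.12 (cv2) and the standard library are available. Lean on these libraries where they do the work, as an engineer would, in place of code of your own. Each camera call takes 0.05 s, during which the arm holds its last target. There are 200 camera calls.

## Task

Take the two blue painted handles from the drying oven's sloping catch tray and lay one in each bay of the grey tote, standing on its feet and lengthwise along the bay; set them down gently, do not drop them. Then push the red-knobbed feed lever all the way over, away from the robot, to start the feed again. Leave the bare wooden sample in the tray, and do not disturb the other things on the table.

Things in the scene. Friction and masses are not known exactly. Their poses are not given: they have to be found in the camera images.
- handle_a: blue: wooden pull handle, 140 x 30 mm, 40 mm high, 0.11 kg: a bar (22 to 40 mm above the underside) on two 30 x 30 mm feet at its ends. Origin: centre of the underside, level with the soles; x along the bar, y across, z out of its top. It starts on its feet on the sloping tray, x uphill, lower end at the lip. Three such pieces, two blue, one bare, lie about 85 mm apart in any order.
- handle_b: blue: exactly like handle_a.
- sample: bare light wood: same shape and size as handle_a and lying beside the blue ones in the tray, to be left there.
- dryer: white drying oven (fixed), 400 mm wide, 310 mm high, with a steel catch tray before its mouth, sloping at 30 degrees. Origin on the tray's surface, 75 mm above the table; x up the slope towards the oven, y across, z square to the slope. Tray: 296 mm wide, lip 23 mm high at x = -80 mm, side walls 18 mm high. The oven's upright front is 130 mm (level) from the origin.
- hood_edge (a point): middle of the lower front edge of the clear plastic hood over the tray, 210 mm above the table, 20 mm (level) nearer the oven than the dryer's origin. From here the hood, 340 mm wide, 12 mm thick, runs level to the oven; its cheeks, beside the tray, start 5 mm nearer and span 150 to 250 mm above the table. Handles cannot go straight up past it: take them out square to the slope.
- tote: an open grey tote with red rim strips (fixed), 212 mm in x, 256 mm in y, 70 mm high, walls and floor 5 mm. Origin: centre of the underside. A dividing wall along x, 6 mm thick and 63 mm high, splits it into two bays, each 202 mm long in x and 120 mm wide in y.
- bay_left (a point): centre of the floor of the bay on the tote's +y side, on the upper face of the floor; the point's axes are the tote's.
- bay_right (a point): centre of the floor of the bay on the tote's -y side, on the upper face of the floor; the point's axes are the tote's.
- feed_base: grey block of the feed lever (fixed), 70 x 50 x 25 mm. Origin: centre of its underside; its +x is the direction in which the lever is pushed (away from the robot).
- feed_tip (a point): centre of the red ball (26 mm across) on the lever's end; the lever's pivot is 22 mm above the table, over the block's origin, the steel rod is 10 mm thick and the ball's centre 80 mm from the pivot.
- feed (a joint): angle of the feed lever in rad: 0 leaning 0.5 rad back to the block's -x side, 1.0 (end stop) leaning 0.5 rad to its +x side. It stays where it is left; about 1 N at the ball moves it.
- tape: roll of yellow masking tape lying flat, 100 mm across, 24 mm high; a bystander. Origin: centre of its underside.
- jar: glass jar with black lid, 84 mm across, 130 mm high; a bystander. Origin: centre of its underside.
- paint_can: paint can with blue label, 100 mm across, 120 mm high; a bystander. Origin: centre of its underside.
- pail: small steel pail, 110 mm across the rim, 110 mm high; a bystander. Origin: centre of its underside.
- brush: paint brush lying flat; a bystander. Its bristles point along its +x.
- block: cork sanding block, 100 x 60 x 30 mm; a bystander. Origin: centre of its underside.
There are look-alikes about, which are no part of the job. What is shaped like the handle_b but purple is not meant. There is more than one size of the feed_base; the job needs the smaller.

How it is judged (in metres and radians):
On the way, in this order (a step that is already met when the one before it is completed fails the run):
1. both blue handles lie in the tote, one in each bay, on their feet, along the bay, and released (((horizontal distance between handle_a and bay_left below 0.06 m and z of each of handle_a, handle_b in the frame of tote below 0.012 m and angle between each of handle_a, handle_b's own z axis and vertical below 0.12 rad and angle between the x axis of each of handle_a, handle_b and the x axis of tote, either way round below 0.35 rad and horizontal distance between handle_b and bay_right below 0.06 m) or (horizontal distance between handle_a and bay_right below 0.06 m and z of each of handle_a, handle_b in the frame of tote below 0.012 m and angle between each of handle_a, handle_b's own z axis and vertical below 0.12 rad and angle between the x axis of each of handle_a, handle_b and the x axis of tote, either way round below 0.35 rad and horizontal distance between handle_b and bay_left below 0.06 m)) and linear speed of each of handle_a, handle_b below 0.02 m/s and contact force between each of handle_a, handle_b and the fingers below 0.05 N), for 0.2 s.
2. the feed lever is pushed all the way over (value of joint feed above 0.88 rad), for 0.1 s.
At the end, for the whole second after the job is handed in: One blue handle rests in each bay: on its feet on the floor (underside under 12 mm above the tote's, tilt under 0.12 rad), within 0.35 rad of the bay's length and 60 mm of its centre, still; lever beyond 0.88 rad; the bare sample within 25 mm of its start (((horizontal distance between handle_a and bay_left below 0.06 m and z of each of handle_a, handle_b in the frame of tote below 0.012 m and angle between each of handle_a, handle_b's own z axis and vertical below 0.12 rad and angle between the x axis of each of handle_a, handle_b and the x axis of tote, either way round below 0.35 rad and horizontal distance between handle_b and bay_right below 0.06 m) or (horizontal distance between handle_a and bay_right below 0.06 m and z of each of handle_a, handle_b in the frame of tote below 0.012 m and angle between each of handle_a, handle_b's own z axis and vertical below 0.12 rad and angle between the x axis of each of handle_a, handle_b and the x axis of tote, either way round below 0.35 rad and horizontal distance between handle_b and bay_left below 0.06 m)) and linear speed of each of handle_a, handle_b below 0.02 m/s and value of joint feed above 0.88 rad and distance of sample from where it was at the start of the episode below 0.025 m); the robot touches nothing.
It fails at once if a blue handle is dropped (handle_a moves faster than 0.6 m/s while no finger touches it) (linear speed of handle_a above 0.6 m/s and contact force between handle_a and the fingers below 0.05 N).
It fails at once if a blue handle is dropped (handle_b moves faster than 0.6 m/s while no finger touches it) (linear speed of handle_b above 0.6 m/s and contact force between handle_b and the fingers below 0.05 N).
It fails at once if the bare sample is moved by more than 25 mm (distance of sample from where it was at the start of the episode above 0.025 m).
It fails at once if another thing on the table (tape, jar, paint can, pail, brush, sanding block) is moved by more than 30 mm (distance of any of tape, jar, paint_can, pail, brush, block from where it was at the start of the episode above 0.03 m).
It also fails if it takes over 72 s, if anything falls off the work surface, if the arm or the gripper's body presses on something with over 40 N, if the wrist force passes 120 N, or if a joint passes its speed limit or range.

## Working session

There is one attempt and no reset: what is moved stays moved. The work goes in short steps, Python scripts to look and compute and a tool call to move; the robot and the scene stay as the last step left them, time stands still between calls to the robot, and variables do not carry over. Pictures are saved under pics/ and viewed, at most 10 in all, crops included, and the job is handed in when it is done.

Besides the shell and the picture viewer there is one more tool, called after "Request:" as a command line: name --argument value ..., lists and objects as JSON in quotes. servo_tool: Moves the arm, as the interface text tells. Its arguments: {"type":"object","properties":{"motion":{"type":"array"},"force":{"type":"number"}},"required":["motion"]}

```bash
mkdir -p pics; ls; cat > h.py <<'E'
import numpy as np, cv2
from workcell import arm
def snap(name):
    s=arm.sense(); im,d=arm.camera(name); p=arm.camera_params(name)
    if name=="wrist":
        T=np.eye(4);T[:3,:3]=np.array(s["orientation"]);T[:3,3]=s["tcp_pos"];T=T@np.array(p["mount"])
    else: T=np.array(p["T"])
    np.savez(f"{name}.npz",im=im,d=d,T=T,K=[p["fx"],p["fy"],p["cx"],p["cy"],p["k1"]])
    return im,d,T
class V:
    def __init__(s,name):
        z=np.load(f"{name}.npz"); s.im,s.d,s.T,K=z["im"],z["d"],z["T"],z["K"]
        s.K=np.array([[K[0],0,K[2]],[0,K[1],K[3]],[0,0,1]]);s.k=np.array([K[4],0,0,0.])
        u,v=np.meshgrid(np.arange(640.),np.arange(480.))
        r=cv2.undistortPoints(np.stack([u,v],-1).reshape(-1,1,2),s.K,s.k).reshape(480,640,2)
        s.rays=np.dstack([r,np.ones((480,640))])
        s.P=(s.rays*s.d[...,None])@s.T[:3,:3].T+s.T[:3,3]   # world points from depth
    def plane(s,uv,z):   # ray onto height z
        r=cv2.undistortPoints(np.array(uv,float).reshape(-1,1,2),s.K,s.k).reshape(-1,2)
        D=np.c_[r,np.ones(len(r))]@s.T[:3,:3].T
        return s.T[:3,3]+D*((z-s.T[2,3])/D[:,2:3])
E
python3 - <<'E'
from h import *
for n in ["scene","side","wrist"]:
    im,d,T=snap(n); cv2.imwrite(f"pics/{n}0.png",im[...,::-1]); print(n,T.round(3).tolist(),(d>0).mean())
print(arm.sense())
E
```

```text
pics
scene [[0.845, 0.301, -0.442, 0.996], [0.535, -0.475, 0.698, -0.867], [0.0, -0.827, -0.563, 0.79], [0.0, 0.0, 0.0, 1.0]] 0.9952766927083333
side [[0.998, -0.027, 0.064, 0.411], [-0.066, -0.638, 0.767, -0.989], [0.02, -0.77, -0.638, 0.883], [0.0, 0.0, 0.0, 1.0]] 0.9960514322916667
wrist [[0.399, -0.867, -0.299, 0.296], [-0.917, -0.378, -0.127, -0.47], [-0.003, 0.325, -0.946, 0.374], [0.0, 0.0, 0.0, 1.0]] 0.9959993489583333
{'clock': 0.15, 'joint_pos': array([-7.23129124e+01,  5.03273579e+00,  7.86043720e+01, -7.11952260e-04,
        9.64659453e+01, -5.90762624e+00]), 'joint_vel': array([ 0.02691318, -0.19205888, -0.28449272, -0.12974166, -0.04688494,
       -0.06662158]), 'tau': array([ 8.22809579e-04, -3.52373672e+01, -3.13679338e+01, -2.19208555e-04,
        8.04287090e-03,  1.53749568e-05]), 'tcp_pos': array([ 0.22002777, -0.50369159,  0.25538028]), 'orientation': array([[ 9.16400266e-01,  4.00262714e-01, -5.58215412e-04],
       [ 4.00263066e-01, -9.16398687e-01,  1.70984298e-03],
       [ 1.72838522e-04, -1.79033358e-03, -9.99998382e-01]]), 'contact_force': array([-0.47863845,  0.27342708, -0.16126077]), 'wrist_torque': array([-0.00765361,  0.0150351 ,  0.02980684]), 'grasp_force': 0.0, 'finger_gap': 0.08553448396103094}
```

View pics/scene0.png

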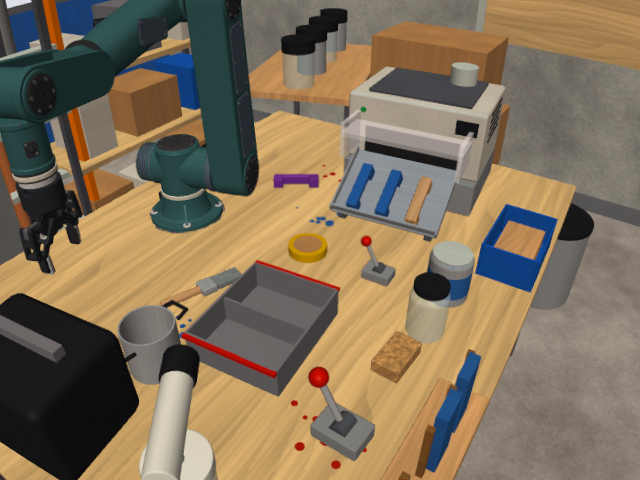

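View pics/side0.png

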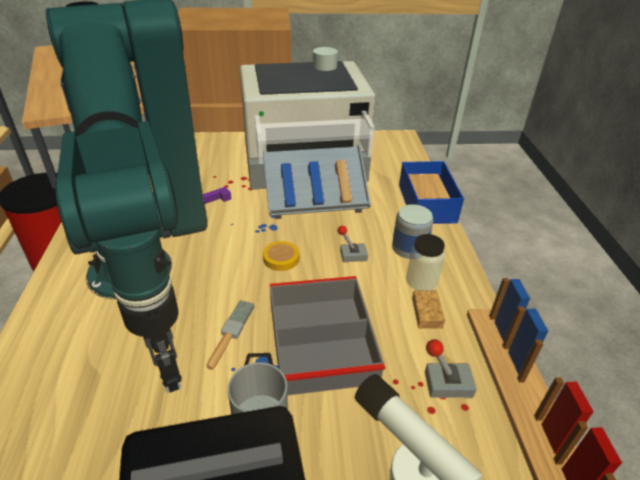

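The scene view shows blue handles at (360,185) and (388,192), with the bare sample at (418,200). The purple look-alike lies outside the tray at (296,180). There are two levers: block (378,270) with ball (366,241), and a visibly bigger block (342,430) with ball (318,377). The side view agrees, so next I measure.

```bash
python3 - <<'E'
from h import *
from scipy.spatial import cKDTree
for n in ["scene","side"]:
    v=V(n); hsv=cv2.cvtColor(v.im,cv2.COLOR_RGB2HSV); P=v.P
    def comps(m,name,amin=40):
        k,l,st,c=cv2.connectedComponentsWithStats(m.astype(np.uint8))
        for i in range(1,k):
            if st[i,4]<amin: continue
            q=P[l==i]; lo,hi=np.percentile(q,3,0),np.percentile(q,97,0)
            if hi[2]>0.4 or lo[2]<-.03 or abs(q.mean(0)[1])>1 : continue
            print(n,name,c[i].round(0),st[i,4],"med",np.median(q,0).round(3),"lo",lo.round(3),"hi",hi.round(3))
    H,S,W=[hsv[...,i] for i in range(3)]
    comps((H>100)&(H<118)&(S>150),"blue",80)
    comps(((H<5)|(H>175))&(S>180),"red")
    comps((H>22)&(H<30)&(S>190),"yellow")
    comps((H>125)&(H<150)&(S>100),"purple")
    comps((S<45)&(W>60)&(W<170)&(P[...,2]>0.015)&(P[...,2]<0.04),"grey25",60)
    # tray plane: grey, around the handles
    m=(S<60)&(W>110)&(P[...,2]>0.03)&(P[...,2]<0.16)&(P[...,0]>0)&(P[...,0]<1)
    comps(m,"tray",800)
E
```

```text
scene blue [23. 29.] 808 med [-2.339  0.869  0.153] lo [-2.363  0.794  0.038] hi [-2.314  0.958  0.253]
scene blue [360. 185.] 517 med [0.432 0.243 0.101] lo [0.414 0.188 0.061] hi [0.445 0.305 0.135]
scene blue [389. 192.] 536 med [0.515 0.25  0.101] lo [0.498 0.196 0.063] hi [0.529 0.311 0.135]
scene blue [514. 250.] 3194 med [0.868 0.172 0.058] lo [0.802 0.166 0.005] hi [0.938 0.388 0.09 ]
scene blue [459. 288.] 353 med [0.8   0.023 0.057] lo [0.783 0.011 0.028] hi [0.813 0.053 0.082]
scene blue [452. 410.] 2000 med [ 0.914 -0.354  0.141] lo [ 0.901 -0.393  0.037] hi [ 0.919 -0.255  0.161]
scene red [366. 241.] 75 med [0.567 0.021 0.1  ] lo [0.558 0.017 0.088] hi [0.574 0.031 0.106]
scene red [298. 275.] 159 med [ 0.488 -0.138  0.071] lo [ 0.381 -0.149  0.068] hi [ 0.578 -0.128  0.073]
scene red [229. 355.] 602 med [ 0.508 -0.402  0.069] lo [ 0.404 -0.413  0.063] hi [ 0.604 -0.391  0.072]
scene red [318. 377.] 307 med [ 0.704 -0.401  0.134] lo [ 0.688 -0.41   0.12 ] hi [ 0.714 -0.387  0.14 ]
scene red [299. 446.] 53 med [ 0.699 -0.454 -0.   ] lo [ 0.692 -0.461 -0.002] hi [ 0.706 -
[... 3647 characters left out ...]
492 -0.271  0.027] lo [ 0.401 -0.279  0.016] hi [ 0.587 -0.262  0.039]
side grey25 [451. 381.] 1017 med [ 0.747 -0.414  0.034] lo [ 0.709 -0.432  0.018] hi [ 0.793 -0.369  0.038]
side grey25 [326. 383.] 550 med [ 0.491 -0.396  0.028] lo [ 0.417 -0.403  0.016] hi [ 0.571 -0.389  0.039]
side grey25 [258. 393.] 339 med [ 0.352 -0.409  0.028] lo [ 0.312 -0.43   0.016] hi [ 0.397 -0.403  0.04 ]
side tray [313. 175.] 4849 med [0.5   0.318 0.094] lo [0.33  0.203 0.045] hi [0.673 0.41  0.142]
side tray [253. 381.] 1145 med [ 0.341 -0.41   0.085] lo [ 0.307 -0.491  0.033] hi [ 0.408 -0.402  0.112]
side tray [408. 467.] 919 med [ 0.595 -0.635  0.141] lo [ 0.571 -0.653  0.138] hi [ 0.627 -0.605  0.153]
```

```bash
python3 - <<'E'
from h import *
for n in ["scene","side"]:
    v=V(n); hsv=cv2.cvtColor(v.im,cv2.COLOR_RGB2HSV); P=v.P
    H,S,W=[hsv[...,i] for i in range(3)]
    X,Y,Z=P[...,0],P[...,1],P[...,2]
    reg=(X>.35)&(X<.68)&(Y>.17)&(Y<.33)&(Z>.03)&(Z<.17)
    q=P[reg&(S<60)]
    nrm=np.array([0,-.5,.866]);d=np.median(q@nrm)
    for _ in range(8):
        qq=q[abs(q@nrm-d)<.006]; c=qq.mean(0); nrm=np.linalg.svd(qq-c,full_matrices=False)[2][2]; nrm*=np.sign(nrm[2]); d=c@nrm
    up=np.array([0,0,1])-nrm*nrm[2]; up/=np.linalg.norm(up); ac=np.cross(nrm,up)
    print(n,"tray n",nrm.round(4),"tilt",np.degrees(np.arccos(nrm[2])).round(2),"upyaw",np.degrees(np.arctan2(up[1],up[0])).round(2),len(qq), (abs(q@nrm-d)<.006).mean())
    # point z=.075 on tray
    hgt=P@nrm-d
    blue=(H>100)&(H<118)&(S>150); wood=(H>8)&(H<25)&(S>60)
    for nm,m in [("blue",blue),("wood",wood)]:
        m=m&reg&(hgt>.033)&(hgt<.046)
        k,l,st,_=cv2.connectedComponentsWithStats(m.astype(np.uint8))
        for i in range(1,k):
            if st[i,4]<60: continue
            g=P[l==i]; h=np.median(g@nrm-d)
            ab=np.c_[g@up,g@ac].astype(np.float32)
            r=cv2.minAreaRect((ab*1000)); 
            cc=up*r[0][0]/1000+ac*r[0][1]/1000+nrm*(d+h)
            pc=np.linalg.svd(ab-ab.mean(0),full_matrices=False)[2][0]; pc*=np.sign(pc[0])
            print("  ",nm,st[i,4],"h",h.round(4),"ctr top",cc.round(4),"size",np.round(r[1],1),"yaw in tray",np.degrees(np.arctan2(pc[1],pc[0])).round(2),"mean",g.mean(0).round(4))
    # red strips of tote
    red=((H<5)|(H>175))&(S>180)&(X>.3)&(X<.66)&(Z>.055)&(Z<.08)&(Y<-.1)
    k,l,st,_=cv2.connectedComponentsWithStats(red.astype(np.uint8))
    for i in range(1,k):
        if st[i,4]<40: continue
        g=P[l==i];g=g[g[:,2]>.066]; r=cv2.minAreaRect((g[:,:2]*1000).astype(np.float32)); dd=np.linalg.svd(g[:,:2]-g[:,:2].mean(0))[2][0]; 
        print("  strip",np.round(r,1) if 0 else r,"yaw",np.degrees(np.arctan(dd[1]/dd[0])).round(2),"z",np.median(g[:,2]).round(4), "xr",g[:,0].min().round(3),g[:,0].max().round(3))
    # tote walls pts above table: bounding rect
    m=(X>.36)&(X<.65)&(Y<-.12)&(Y>-.42)&(Z>.062)&(Z<.078)&((S<60)|red)
    k,l,st,_=cv2.connectedComponentsWithStats(m.astype(np.uint8)); 
    g=P[m]; print("  tote rim rect",cv2.minAreaRect((g[:,:2]*1000).astype(np.float32)), np.median(g[:,2]).round(4))
    # lever block tops & ball
    m=(S<60)&(X>.54)&(X<.67)&(Y>-.03)&(Y<.08)&(Z>.02)&(Z<.03); g=P[m]
    print("  block top", cv2.minAreaRect((g[:,:2]*1000).astype(np.float32)))
    red=((H<5)|(H>175))&(S>180)&(X>.53)&(X<.62)&(Z>.08)&(Z<.12)&(Y>0); g=P[red]
    from scipy.optimize import least_squares
    s=least_squares(lambda c:np.linalg.norm(g-c,axis=1)-.013,g.mean(0)+[0,.01,-.005],loss="soft_l1",f_scale=.001); print("  ball",s.x.round(4))
E
python3 -c "
import cv2
a=cv2.imread('pics/scene0.png');cv2.imwrite('pics/crop1.png',cv2.resize(a[140:300,270:490],None,fx=3.6,fy=3.6,interpolation=2))"
```

```text
scene tray n [ 0.0473 -0.49    0.8704] tilt 29.49 upyaw 95.51 2729 0.7536592101629385
   blue 434 h 0.039 ctr top [0.4283 0.2444 0.1023] size [ 28.2 141.7] yaw in tray -0.09 mean [0.4294 0.2433 0.1018]
   blue 471 h 0.0392 ctr top [0.5115 0.2531 0.1029] size [ 30.2 141.5] yaw in tray -0.23 mean [0.513  0.2518 0.1021]
   wood 539 h 0.0393 ctr top [0.5952 0.2605 0.1027] size [ 31.9 141.2] yaw in tray -0.38 mean [0.5964 0.2587 0.1016]
  strip ((479.11920166015625, -139.53358459472656), (206.90975952148438, 11.736785888671875), 4.980739593505859) yaw 4.96 z 0.0705 xr 0.376 0.582
  strip ((501.5350036621094, -401.1528625488281), (212.8271026611328, 12.349628448486328), 4.980734825134277) yaw 5.05 z 0.0694 xr 0.396 0.608
  tote rim rect ((472.9117431640625, -273.1341552734375), (250.06741333007812, 276.7540588378906), 5.458191871643066) 0.0687
  block top ((601.9039916992188, 25.540184020996094), (68.76774597167969, 52.64806365966797), 5.300974369049072)
  ball [0.5624 0.0294 0.0942]
side tray n [ 0.0451 -0.4921  0.8694] tilt 29.61 upyaw 95.23 2423 0.7665295792470737
   blue 307 h 0.0394 c
[... 178 characters left out ...]
.5 mean [0.4303 0.2472 0.1055]
   wood 400 h 0.0394 ctr top [0.5983 0.2622 0.105 ] size [142.3  30.6] yaw in tray 0.05 mean [0.5981 0.2598 0.1036]
  strip ((442.4495849609375, -140.40823364257812), (86.99020385742188, 9.274245262145996), 3.783257484436035) yaw 5.06 z 0.0709 xr 0.399 0.486
  strip ((508.4220275878906, -400.0072021484375), (197.37789916992188, 13.348187446594238), 4.396193504333496) yaw 4.83 z 0.0704 xr 0.41 0.607
  tote rim rect ((473.0037536621094, -272.4586486816406), (247.823486328125, 277.1719055175781), 5.129155158996582) 0.0695
  block top ((603.3819580078125, 27.464616775512695), (67.56777954101562, 50.221126556396484), 2.7003273963928223)
  ball [0.5687 0.03   0.0948]
```

View pics/crop1.png

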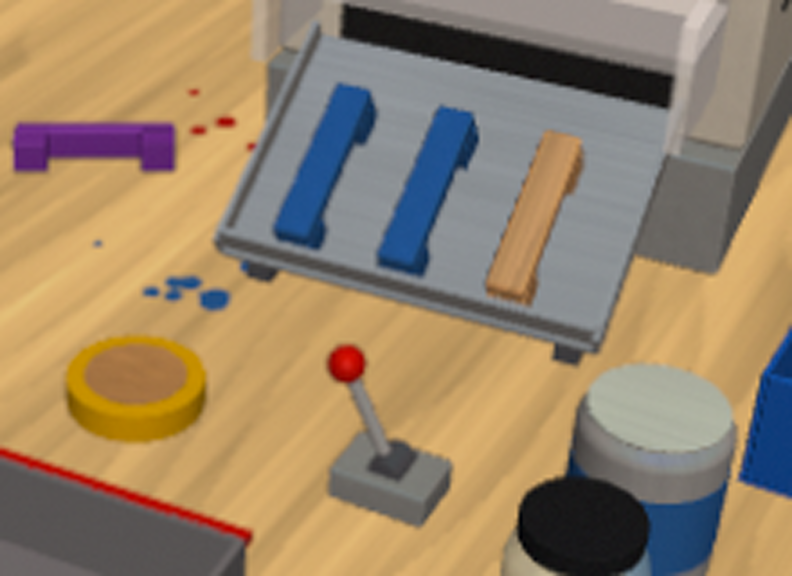

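The enlarged crop confirms it: the two blue pieces in the tray at crop (325,165) and (430,190), bare sample at (535,215), purple piece outside the tray and excluded. The lever at crop (390,480) has its block top at 25 mm and ball centre at about 94 mm (expected 92). The other block is larger (top at 34 mm, ball at about 0.13 m), so this is the smaller one. Handle sizes, tray tilt and tote size all match what was given.

```bash
cat > m.py <<'E'
from h import *
from scipy.spatial.transform import Rotation as Ro
import json,os
c,s=np.cos,np.sin; r=np.radians
ya=r(95.2); n=np.array([-.5*c(ya),-.5*s(ya),c(r(30))]); up=np.array([c(r(30))*c(ya),c(r(30))*s(ya),.5])
Rt=np.c_[up,np.cross(-n,up),-n]                 # tool on the tray, x uphill
yt=r(5.); Rd=np.c_[[c(yt),s(yt),0],[s(yt),-c(yt),0],[0,0,-1.]]   # tool down, x along tote x
topA=np.array([.4296,.2452,.1035]); topB=np.array([.5126,.2541,.1041])
OFF=.008
def tray(top,h): return top+n*(h-.04)-up*OFF     # TCP h above the tray
tc=np.array([.491,-.270,0])
def bay(sgn,h): return tc+Rd[:,1]*(-sgn*.063)+np.array([0,0,h])-Rd[:,0]*OFF
def go(p0,R0,p,R):
    d=R0.T@(np.array(p)-p0)*1000; w=Ro.from_matrix(R0.T@R).as_rotvec(degrees=True)
    print("d",d.round(1),"w",w.round(2),"rows>=",round(max(np.linalg.norm(d)/62.5,np.linalg.norm(w)/10.7),1)); return np.array(p),R
def now():
    s=arm.sense(); print("t",round(s["clock"],2),"tcp",s["tcp_pos"].round(4),"gap",round(s["finger_gap"],4),"grip",round(s["grasp_force"],1),"j",s["joint_pos"].round(0)); return s["tcp_pos"],np.array(s["orientation"])
E
python3 - <<'E'
from m import *
p,R=now()
a=go(p,R,[.40,-.10,.38],R)
go(*a,tray(topA,.20),Rt)
print(tray(topA,.026),bay(1,.031),bay(-1,.031))
E
```

```text
t 0.15 tcp [ 0.22   -0.5037  0.2554] gap 0.0855 grip 0.0 j [-72.   5.  79.  -0.  96.  -6.]
d [ 326.5 -298.1 -124. ] w [0. 0. 0.] rows>= 7.3
d [ 137.8 -221.8  142.4] w [ 18.64  25.88 -69.89] rows>= 7.2
[0.42959349 0.2452715  0.08737564] [ 0.47753963 -0.20793698  0.031     ] [ 0.48852125 -0.33345751  0.031     ]
```

Request:
servo_tool --motion '[{"dx":0,"dy":0,"dz":-60,"claw":0.6},{"dx":326,"dy":-298,"dz":-124,"claw":0.6},{"dx":326,"dy":-298,"dz":-124},{"dx":326,"dy":-298,"dz":-124},{"dx":326,"dy":-298,"dz":-124},{"dx":326,"dy":-298,"dz":-124},{"dx":326,"dy":-298,"dz":-124},{"dx":326,"dy":-298,"dz":-124},{"dx":326,"dy":-298,"dz":-124},{"dx":326,"dy":-298,"dz":-124},{"dx":326,"dy":-298,"dz":-124},{"dx":326,"dy":-298,"dz":-124}]'

```text
invalid input at $.motion[0]: expected keys claw, dx, dy, dz, wx, wy, wz
```

Request:
servo_tool --motion '[{"dx":138,"dy":-222,"dz":142,"wx":18.6,"wy":25.9,"wz":-69.9},{"dx":138,"dy":-222,"dz":142,"wx":18.6,"wy":25.9,"wz":-69.9},{"dx":138,"dy":-222,"dz":142,"wx":18.6,"wy":25.9,"wz":-69.9},{"dx":138,"dy":-222,"dz":142,"wx":18.6,"wy":25.9,"wz":-69.9},{"dx":138,"dy":-222,"dz":142,"wx":18.6,"wy":25.9,"wz":-69.9},{"dx":138,"dy":-222,"dz":142,"wx":18.6,"wy":25.9,"wz":-69.9},{"dx":138,"dy":-222,"dz":142,"wx":18.6,"wy":25.9,"wz":-69.9},{"dx":138,"dy":-222,"dz":142,"wx":18.6,"wy":25.9,"wz":-69.9},{"dx":138,"dy":-222,"dz":142,"wx":18.6,"wy":25.9,"wz":-69.9},{"dx":138,"dy":-222,"dz":142,"wx":18.6,"wy":25.9,"wz":-69.9},{"dx":138,"dy":-222,"dz":142,"wx":18.6,"wy":25.9,"wz":-69.9}]'

```text
invalid input at $.motion[0]: expected keys claw, dx, dy, dz, wx, wy, wz
```

```bash
python3 - <<'E'
from m import *
p,R=now(); go(p,R,tray(topA,.20),Rt); go(p,R,tray(topA,.026),Rt)
im,d,T=snap("wrist"); cv2.imwrite("pics/w1.png",im[...,::-1])
v=V("wrist"); H,S,W=[cv2.cvtColor(im,cv2.COLOR_RGB2HSV)[...,i] for i in range(3)]
for nm,m in [("blue",(H>100)&(H<118)&(S>150)),("wood",(H>8)&(H<25)&(S>60))]:
    for top in (topA,topB):
        hh=(v.P-top)@n; m2=m&(abs(hh)<.006)&(abs((v.P-top)@up)<.1)&(abs((v.P-top)@Rt[:,1])<.035)
        if m2.sum()<300: continue
        g=v.P[m2]; ab=np.c_[(g-top)@up,(g-top)@Rt[:,1]]*1000
        print(nm,m2.sum(),"rect in tray axes (up,toolY) about est.",cv2.minAreaRect(ab.astype(np.float32)),"dh mm",np.median(hh[m2])*1000)
E
```

```text
t 0.15 tcp [ 0.22   -0.5037  0.2554] gap 0.0855 grip 0.0 j [-72.   5.  79.  -0.  96.  -6.]
d [ 464.4 -519.9   18.3] w [ 18.64  25.88 -69.89] rows>= 11.2
d [ 491.8 -602.2  169.2] w [ 18.64  25.88 -69.89] rows>= 12.7
```

Request:
servo_tool --motion '[{"claw":0.6,"dx":0,"dy":0,"dz":-60,"wx":0,"wy":0,"wz":0},{"claw":0.6,"dx":326,"dy":-298,"dz":-124,"wx":0,"wy":0,"wz":0},{"claw":0.6,"dx":326,"dy":-298,"dz":-124,"wx":0,"wy":0,"wz":0},{"claw":0.6,"dx":326,"dy":-298,"dz":-124,"wx":0,"wy":0,"wz":0},{"claw":0.6,"dx":326,"dy":-298,"dz":-124,"wx":0,"wy":0,"wz":0},{"claw":0.6,"dx":326,"dy":-298,"dz":-124,"wx":0,"wy":0,"wz":0},{"claw":0.6,"dx":326,"dy":-298,"dz":-124,"wx":0,"wy":0,"wz":0},{"claw":0.6,"dx":326,"dy":-298,"dz":-124,"wx":0,"wy":0,"wz":0},{"claw":0.6,"dx":326,"dy":-298,"dz":-124,"wx":0,"wy":0,"wz":0},{"claw":0.6,"dx":326,"dy":-298,"dz":-124,"wx":0,"wy":0,"wz":0},{"claw":0.6,"dx":326,"dy":-298,"dz":-124,"wx":0,"wy":0,"wz":0},{"claw":0.6,"dx":326,"dy":-298,"dz":-124,"wx":0,"wy":0,"wz":0}]'

```text
clock: 1.7
tcp_pos: [0.3992, -0.1018, 0.3799]
orientation: [[0.918, 0.397, -0.001], [0.397, -0.918, -0.0], [-0.001, -0.0, -1.0]]
contact_force: [-0.6, 1.3, -0.3]
finger_gap: 0.0515
grasp_force: 0.0
```

Request:
servo_tool --motion '[{"claw":0.6,"dx":138,"dy":-222,"dz":142,"wx":18.6,"wy":25.9,"wz":-69.9},{"claw":0.6,"dx":138,"dy":-222,"dz":142,"wx":18.6,"wy":25.9,"wz":-69.9},{"claw":0.6,"dx":138,"dy":-222,"dz":142,"wx":18.6,"wy":25.9,"wz":-69.9},{"claw":0.6,"dx":138,"dy":-222,"dz":142,"wx":18.6,"wy":25.9,"wz":-69.9},{"claw":0.6,"dx":138,"dy":-222,"dz":142,"wx":18.6,"wy":25.9,"wz":-69.9},{"claw":0.6,"dx":138,"dy":-222,"dz":142,"wx":18.6,"wy":25.9,"wz":-69.9},{"claw":0.6,"dx":138,"dy":-222,"dz":142,"wx":18.6,"wy":25.9,"wz":-69.9},{"claw":0.6,"dx":138,"dy":-222,"dz":142,"wx":18.6,"wy":25.9,"wz":-69.9},{"claw":0.6,"dx":138,"dy":-222,"dz":142,"wx":18.6,"wy":25.9,"wz":-69.9},{"claw":0.6,"dx":138,"dy":-222,"dz":142,"wx":18.6,"wy":25.9,"wz":-69.9}]'

```text
clock: 2.95
tcp_pos: [0.4373, 0.1581, 0.2387]
orientation: [[-0.078, 0.996, -0.043], [0.864, 0.089, 0.496], [0.498, 0.002, -0.867]]
contact_force: [0.3, 0.1, 0.3]
finger_gap: 0.0513
grasp_force: 0.0
```

```bash
cat > look.py <<'E'
from m import *
p,R=now(); go(p,R,tray(topA,.026),Rt)
im,d,T=snap("wrist"); cv2.imwrite("pics/w1.png",im[...,::-1])
v=V("wrist"); H,S,W=[cv2.cvtColor(im,cv2.COLOR_RGB2HSV)[...,i] for i in range(3)]
for nm,m in [("blue",(H>100)&(H<118)&(S>150)),("wood",(H>8)&(H<25)&(S>60))]:
    for top in (topA,topB):
        hh=(v.P-top)@n; m2=m&(abs(hh)<.006)&(abs((v.P-top)@up)<.1)&(abs((v.P-top)@Rt[:,1])<.035)
        if m2.sum()<300: continue
        g=v.P[m2]; ab=np.c_[(g-top)@up,(g-top)@Rt[:,1]]*1000
        print(nm,m2.sum(),"rect (up,toolY) about est.",np.round(cv2.boxPoints(cv2.minAreaRect(ab.astype(np.float32))),1).tolist(),"dh mm",np.median(hh[m2])*1000)
E
python3 look.py
```

```text
t 2.95 tcp [0.4373 0.1581 0.2387] gap 0.0513 grip 0.0 j [ -6.  -7.  97.  29.  96. -10.]
d [ 6.000e-01 -1.000e-01  1.748e+02] w [ 0.13  0.16 -0.03] rows>= 2.8
blue 5199 rect (up,toolY) about est. [[-63.79999923706055, 11.0], [-63.70000076293945, -16.899999618530273], [72.5, -16.700000762939453], [72.5, 11.199999809265137]] dh mm 0.3455172496247803
blue 5499 rect (up,toolY) about est. [[-64.5, 11.100000381469727], [-64.5, -17.5], [71.5, -17.5], [71.5, 11.100000381469727]] dh mm 0.38298177636327624
```

Request:
servo_tool --motion '[{"claw":0.6,"dx":3,"dy":-1.5,"dz":50,"wx":0,"wy":0,"wz":0},{"claw":0.6,"dx":3,"dy":-1.5,"dz":95,"wx":0,"wy":0,"wz":0},{"claw":0.6,"dx":3,"dy":-1.5,"dz":130,"wx":0,"wy":0,"wz":0},{"claw":0.6,"dx":3,"dy":-1.5,"dz":155,"wx":0,"wy":0,"wz":0},{"claw":0.6,"dx":3,"dy":-1.5,"dz":168,"wx":0,"wy":0,"wz":0},{"claw":0.6,"dx":3,"dy":-1.5,"dz":175,"wx":0,"wy":0,"wz":0},{"claw":0.6,"dx":3,"dy":-1.5,"dz":175,"wx":0,"wy":0,"wz":0}]' --force 40

```text
clock: 3.88
tcp_pos: [0.428, 0.2475, 0.0884]
orientation: [[-0.079, 0.996, -0.044], [0.863, 0.091, 0.496], [0.498, 0.002, -0.867]]
contact_force: [0.0, -0.4, 0.5]
finger_gap: 0.051
grasp_force: 0.0
```

Close, then lift a little along the normal.

Request:
servo_tool --motion '[{"claw":0.2,"dx":0,"dy":0,"dz":0,"wx":0,"wy":0,"wz":0},{"claw":0.2,"dx":0,"dy":0,"dz":0,"wx":0,"wy":0,"wz":0},{"claw":0.2,"dx":0,"dy":0,"dz":0,"wx":0,"wy":0,"wz":0},{"claw":0.2,"dx":0,"dy":0,"dz":0,"wx":0,"wy":0,"wz":0},{"claw":0.2,"dx":0,"dy":0,"dz":0,"wx":0,"wy":0,"wz":0},{"claw":0.2,"dx":0,"dy":0,"dz":-10,"wx":0,"wy":0,"wz":0},{"claw":0.2,"dx":0,"dy":0,"dz":-30,"wx":0,"wy":0,"wz":0}]' --force 40

```text
clock: 4.75
tcp_pos: [0.4277, 0.2328, 0.1133]
orientation: [[-0.078, 0.996, -0.048], [0.863, 0.092, 0.496], [0.499, -0.003, -0.867]]
contact_force: [-0.2, -0.2, -0.7]
finger_gap: 0.0294
grasp_force: 39.9
```

Request:
servo_tool --motion '[{"claw":0.2,"dx":0,"dy":0,"dz":-35,"wx":0,"wy":0,"wz":0},{"claw":0.2,"dx":0,"dy":0,"dz":-75,"wx":0,"wy":0,"wz":0},{"claw":0.2,"dx":0,"dy":0,"dz":-115,"wx":0,"wy":0,"wz":0},{"claw":0.2,"dx":0,"dy":0,"dz":-150,"wx":0,"wy":0,"wz":0},{"claw":0.2,"dx":0,"dy":0,"dz":-170,"wx":0,"wy":0,"wz":0}]'

```text
clock: 5.38
tcp_pos: [0.4368, 0.1471, 0.2629]
orientation: [[-0.079, 0.996, -0.042], [0.864, 0.09, 0.495], [0.497, 0.002, -0.868]]
contact_force: [-0.5, 0.1, -1.5]
finger_gap: 0.0297
grasp_force: 39.9
```

```bash
python3 - <<'E'
from m import *
p,R=now(); go(p,R,bay(1,.16),Rd); go(p,R,bay(-1,.16),Rd)
E
```

```text
t 5.38 tcp [0.4368 0.1471 0.2629] gap 0.0297 grip 39.9 j [ -7.  -7.  95.  29.  99. -10.]
d [-361.1    8.5  -88.3] w [-23.29 -23.45  87.95] rows>= 8.8
d [-470.4    8.3 -150.9] w [-23.29 -23.45  87.95] rows>= 8.8
```

Request:
servo_tool --motion '[{"claw":0.2,"dx":-35,"dy":1,"dz":-9,"wx":-2,"wy":-2,"wz":7.5},{"claw":0.2,"dx":-72,"dy":2,"dz":-18,"wx":-4.6,"wy":-4.7,"wz":17.6},{"claw":0.2,"dx":-108,"dy":2.5,"dz":-26,"wx":-7,"wy":-7,"wz":26.4},{"claw":0.2,"dx":-144,"dy":3,"dz":-35,"wx":-9.3,"wy":-9.4,"wz":35.2},{"claw":0.2,"dx":-180,"dy":4,"dz":-44,"wx":-11.6,"wy":-11.7,"wz":44},{"claw":0.2,"dx":-216,"dy":5,"dz":-53,"wx":-14,"wy":-14,"wz":52.8},{"claw":0.2,"dx":-252,"dy":6,"dz":-62,"wx":-16.3,"wy":-16.4,"wz":61.6},{"claw":0.2,"dx":-289,"dy":7,"dz":-71,"wx":-18.6,"wy":-18.8,"wz":70.4},{"claw":0.2,"dx":-325,"dy":8,"dz":-79,"wx":-21,"wy":-21,"wz":79},{"claw":0.2,"dx":-361,"dy":8.5,"dz":-88,"wx":-23.3,"wy":-23.4,"wz":88},{"claw":0.2,"dx":-361,"dy":8.5,"dz":-88,"wx":-23.3,"wy":-23.4,"wz":88},{"claw":0.2,"dx":-361,"dy":8.5,"dz":-88,"wx":-23.3,"wy":-23.4,"wz":88}]'

```text
clock: 6.88
tcp_pos: [0.477, -0.2059, 0.1575]
orientation: [[0.996, 0.088, -0.002], [0.088, -0.996, 0.003], [-0.002, -0.004, -1.0]]
contact_force: [-0.2, -0.5, -1.9]
finger_gap: 0.0299
grasp_force: 40.0
```

```bash
python3 - <<'E'
from m import *
p,R=now(); go(p,R,bay(1,.031),Rd); go(p,R,bay(1,.16),Rd)
snap("scene"); im,d,T=snap("side"); cv2.imwrite("pics/s2.png",cv2.resize(im[150:450,180:500,::-1],None,fx=2,fy=2))
for nm in ("scene","side"):
    v=V(nm); H,S,W=[cv2.cvtColor(v.im,cv2.COLOR_RGB2HSV)[...,i] for i in range(3)]
    m=(H>100)&(H<118)&(S>150)&(v.P[...,0]>.3)&(v.P[...,0]<.7)&(abs(v.P[...,1]+.2)<.12)&(v.P[...,2]>.08)
    g=v.P[m]; print(nm,m.sum(),g.min(0).round(3),g.max(0).round(3),"along tote x rel bay", (((g-bay(1,0))@Rd[:,0]).min()*1000-8).round(1),(((g-bay(1,0))@Rd[:,0]).max()*1000-8).round(1))
E
```

```text
t 6.88 tcp [ 0.477  -0.2059  0.1575] gap 0.0299 grip 40.0 j [-30.   4.  91.   0.  85.  55.]
d [  0.5   2.6 126.5] w [-0.2   0.11  0.05] rows>= 2.0
d [ 0.3  2.1 -2.5] w [-0.2   0.11  0.05] rows>= 0.1
scene 824 [ 0.302 -0.25   0.13 ] [ 0.556 -0.174  0.442] along tote x rel bay -179.9 70.6
side 356 [ 0.422 -0.225  0.154] [ 0.552 -0.189  0.176] along tote x rel bay -64.6 66.0
```

View pics/s2.png

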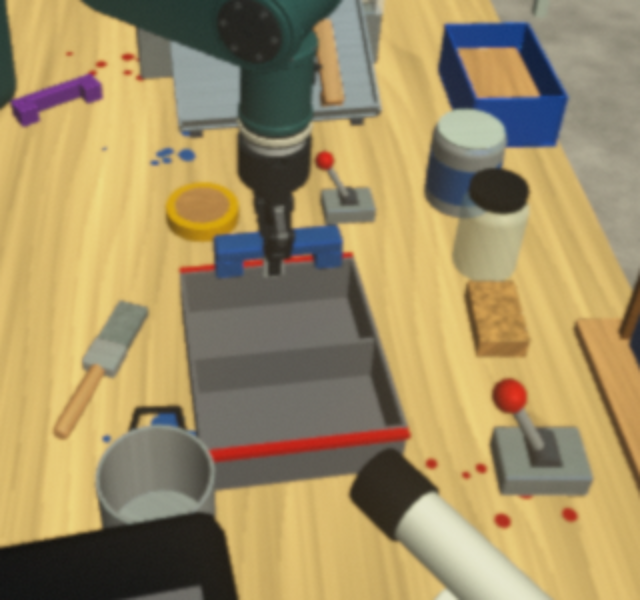

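The handle hangs level and lengthwise over the left bay, at crop (278,245). Lowering it now.

Request:
servo_tool --motion '[{"claw":0.2,"dx":0,"dy":2.5,"dz":30,"wx":0,"wy":0,"wz":0},{"claw":0.2,"dx":0,"dy":2.5,"dz":60,"wx":0,"wy":0,"wz":0},{"claw":0.2,"dx":0,"dy":2.5,"dz":90,"wx":0,"wy":0,"wz":0},{"claw":0.2,"dx":0,"dy":2.5,"dz":108,"wx":0,"wy":0,"wz":0},{"claw":0.2,"dx":0,"dy":2.5,"dz":116,"wx":0,"wy":0,"wz":0},{"claw":0.2,"dx":0,"dy":2.5,"dz":120,"wx":0,"wy":0,"wz":0},{"claw":0.2,"dx":0,"dy":2.5,"dz":123,"wx":0,"wy":0,"wz":0},{"claw":0.2,"dx":0,"dy":2.5,"dz":123,"wx":0,"wy":0,"wz":0}]'

```text
clock: 7.98
tcp_pos: [0.4779, -0.2088, 0.0355]
orientation: [[0.996, 0.087, -0.0], [0.087, -0.996, 0.001], [-0.0, -0.001, -1.0]]
contact_force: [0.6, 0.5, -1.9]
finger_gap: 0.0297
grasp_force: 40.0
```

Request:
servo_tool --motion '[{"claw":0.2,"dx":0,"dy":0,"dz":1.5,"wx":0,"wy":0,"wz":0},{"claw":0.2,"dx":0,"dy":0,"dz":3,"wx":0,"wy":0,"wz":0},{"claw":0.2,"dx":0,"dy":0,"dz":3,"wx":0,"wy":0,"wz":0}]'

```text
clock: 8.35
tcp_pos: [0.4775, -0.2086, 0.0318]
orientation: [[0.996, 0.087, -0.001], [0.087, -0.996, 0.002], [-0.001, -0.002, -1.0]]
contact_force: [-1.0, -0.0, -2.4]
finger_gap: 0.0298
grasp_force: 40.0
```

Request:
servo_tool --motion '[{"claw":0.2,"dx":0,"dy":0,"dz":1,"wx":0,"wy":0,"wz":0},{"claw":0.2,"dx":0,"dy":0,"dz":2,"wx":0,"wy":0,"wz":0},{"claw":0.2,"dx":0,"dy":0,"dz":2,"wx":0,"wy":0,"wz":0}]'

```text
clock: 8.72
tcp_pos: [0.4777, -0.2086, 0.0315]
orientation: [[0.996, 0.087, -0.001], [0.087, -0.996, 0.002], [-0.001, -0.002, -1.0]]
contact_force: [-3.2, 1.8, 8.3]
finger_gap: 0.0296
grasp_force: 40.9
```

Floor contact felt (+8 N). Release and rise.

Request:
servo_tool --motion '[{"claw":0.6,"dx":0,"dy":0,"dz":0,"wx":0,"wy":0,"wz":0},{"claw":0.6,"dx":0,"dy":0,"dz":0,"wx":0,"wy":0,"wz":0},{"claw":0.6,"dx":0,"dy":0,"dz":0,"wx":0,"wy":0,"wz":0},{"claw":0.6,"dx":0,"dy":0,"dz":-10,"wx":0,"wy":0,"wz":0},{"claw":0.6,"dx":0,"dy":0,"dz":-50,"wx":0,"wy":0,"wz":0},{"claw":0.6,"dx":0,"dy":0,"dz":-110,"wx":0,"wy":0,"wz":0},{"claw":0.6,"dx":0,"dy":0,"dz":-170,"wx":0,"wy":0,"wz":0},{"claw":0.6,"dx":0,"dy":0,"dz":-210,"wx":0,"wy":0,"wz":0},{"claw":0.6,"dx":0,"dy":0,"dz":-210,"wx":0,"wy":0,"wz":0}]'

```text
clock: 9.85
tcp_pos: [0.4796, -0.2105, 0.2457]
orientation: [[0.996, 0.087, 0.009], [0.087, -0.996, -0.005], [0.008, 0.005, -1.0]]
contact_force: [0.1, -0.3, -1.1]
finger_gap: 0.0515
grasp_force: 0.0
```

```bash
python3 - <<'E'
from m import *
p,R=now(); go(p,R,tray(topB,.2)+Rt[:,0]*.003-Rt[:,1]*.0015,Rt)
snap("scene"); snap("side")
for nm in ("scene","side"):
    v=V(nm); H,S,W=[cv2.cvtColor(v.im,cv2.COLOR_RGB2HSV)[...,i] for i in range(3)]
    b=(H>100)&(H<118)&(S>150)
    for lab,m in [("placed",b&(v.P[...,0]>.35)&(v.P[...,0]<.62)&(abs(v.P[...,1]+.2)<.07)&(v.P[...,2]>.03)&(v.P[...,2]<.1)),("B",b&(abs((v.P-topB)@n)<.006)&(abs((v.P-topB)@Rt[:,1])<.035)&(abs((v.P-topB)@up)<.1))]:
        g=v.P[m]
        if len(g)<30: print(nm,lab,len(g)); continue
        print(nm,lab,len(g),g.mean(0).round(3),"z90",np.percentile(g[:,2],90).round(3))
E
```

```text
t 9.85 tcp [ 0.4796 -0.2105  0.2457] gap 0.0515 grip 0.0 j [-30.   1.  83.   0.  95.  55.]
d [  72.  -375.7    4.2] w [ 24.15  23.36 -87.8 ] rows>= 8.8
scene placed 801 [ 0.49  -0.214  0.042] z90 0.046
scene B 449 [0.513 0.251 0.102] z90 0.131
side placed 524 [ 0.487 -0.213  0.045] z90 0.048
side B 0
```

Request:
servo_tool --motion '[{"claw":0.6,"dx":20,"dy":-100,"dz":-30,"wx":6,"wy":5.8,"wz":-22},{"claw":0.6,"dx":20,"dy":-100,"dz":-30,"wx":6,"wy":5.8,"wz":-22},{"claw":0.6,"dx":72,"dy":-376,"dz":4,"wx":24.1,"wy":23.4,"wz":-87.8},{"claw":0.6,"dx":72,"dy":-376,"dz":4,"wx":24.1,"wy":23.4,"wz":-87.8},{"claw":0.6,"dx":72,"dy":-376,"dz":4,"wx":24.1,"wy":23.4,"wz":-87.8},{"claw":0.6,"dx":72,"dy":-376,"dz":4,"wx":24.1,"wy":23.4,"wz":-87.8},{"claw":0.6,"dx":72,"dy":-376,"dz":4,"wx":24.1,"wy":23.4,"wz":-87.8},{"claw":0.6,"dx":72,"dy":-376,"dz":4,"wx":24.1,"wy":23.4,"wz":-87.8},{"claw":0.6,"dx":72,"dy":-376,"dz":4,"wx":24.1,"wy":23.4,"wz":-87.8},{"claw":0.6,"dx":72,"dy":-376,"dz":4,"wx":24.1,"wy":23.4,"wz":-87.8},{"claw":0.6,"dx":72,"dy":-376,"dz":4,"wx":24.1,"wy":23.4,"wz":-87.8},{"claw":0.6,"dx":72,"dy":-376,"dz":4,"wx":24.1,"wy":23.4,"wz":-87.8}]'

```text
clock: 11.45
tcp_pos: [0.5164, 0.172, 0.2364]
orientation: [[-0.073, 0.996, -0.053], [0.86, 0.09, 0.503], [0.506, -0.008, -0.863]]
contact_force: [-0.8, -0.3, 0.1]
finger_gap: 0.0517
grasp_force: 0.0
```

```bash
python3 look.py; python3 -c "
from m import *
p,R=now();go(p,R,tray(topB,.026)+Rt[:,0]*.003-Rt[:,1]*.0015,Rt)"
```

```text
t 11.45 tcp [0.5164 0.172  0.2364] gap 0.0517 grip 0.0 j [-4.  4. 87. 30. 94. -8.]
d [ -6.  -78.6 170. ] w [-0.4  -0.39 -0.27] rows>= 3.0
blue 5278 rect (up,toolY) about est. [[-65.0, -15.899999618530273], [71.4000015258789, -16.200000762939453], [71.5, 11.699999809265137], [-64.9000015258789, 11.899999618530273]] dh mm 0.37487419580227405
t 11.5 tcp [0.5165 0.172  0.2367] gap 0.0514 grip 0.0 j [-4.  4. 87. 30. 94. -8.]
d [ -1.3   3.2 169.8] w [-0.38 -0.39 -0.25] rows>= 2.7
```

Request:
servo_tool --motion '[{"claw":0.6,"dx":-1,"dy":3,"dz":45,"wx":-0.4,"wy":-0.4,"wz":-0.2},{"claw":0.6,"dx":-1,"dy":3,"dz":90,"wx":-0.4,"wy":-0.4,"wz":-0.2},{"claw":0.6,"dx":-1,"dy":3,"dz":125,"wx":-0.4,"wy":-0.4,"wz":-0.2},{"claw":0.6,"dx":-1,"dy":3,"dz":150,"wx":-0.4,"wy":-0.4,"wz":-0.2},{"claw":0.6,"dx":-1,"dy":3,"dz":163,"wx":-0.4,"wy":-0.4,"wz":-0.2},{"claw":0.6,"dx":-1,"dy":3,"dz":170,"wx":-0.4,"wy":-0.4,"wz":-0.2},{"claw":0.6,"dx":-1,"dy":3,"dz":170,"wx":-0.4,"wy":-0.4,"wz":-0.2}]' --force 40

```text
clock: 12.38
tcp_pos: [0.5111, 0.2569, 0.0898]
orientation: [[-0.078, 0.996, -0.045], [0.862, 0.09, 0.498], [0.5, 0.001, -0.866]]
contact_force: [0.5, -0.3, -0.1]
finger_gap: 0.0514
grasp_force: 0.0
```

```bash
python3 -c "
from m import *
p,R=now();go(p,R,tray(topB,.026)+Rt[:,0]*.003-Rt[:,1]*.0015,Rt)"
```

```text
t 12.38 tcp [0.5111 0.2569 0.0898] gap 0.0514 grip 0.0 j [ 6. 11. 96. 31. 75. -9.]
d [-0.4 -0.2  0.2] w [ 0.04 -0.    0.  ] rows>= 0.0
```

Request:
servo_tool --motion '[{"claw":0.2,"dx":0,"dy":0,"dz":0,"wx":0,"wy":0,"wz":0},{"claw":0.2,"dx":0,"dy":0,"dz":0,"wx":0,"wy":0,"wz":0},{"claw":0.2,"dx":0,"dy":0,"dz":0,"wx":0,"wy":0,"wz":0},{"claw":0.2,"dx":0,"dy":0,"dz":0,"wx":0,"wy":0,"wz":0},{"claw":0.2,"dx":0,"dy":0,"dz":0,"wx":0,"wy":0,"wz":0},{"claw":0.2,"dx":0,"dy":0,"dz":-10,"wx":0,"wy":0,"wz":0},{"claw":0.2,"dx":0,"dy":0,"dz":-30,"wx":0,"wy":0,"wz":0}]' --force 40

```text
clock: 13.25
tcp_pos: [0.5106, 0.2423, 0.1144]
orientation: [[-0.077, 0.996, -0.05], [0.862, 0.092, 0.498], [0.501, -0.004, -0.866]]
contact_force: [0.2, -0.0, -1.4]
finger_gap: 0.0302
grasp_force: 39.8
```

Request:
servo_tool --motion '[{"claw":0.2,"dx":0,"dy":0,"dz":-35,"wx":0,"wy":0,"wz":0},{"claw":0.2,"dx":0,"dy":0,"dz":-75,"wx":0,"wy":0,"wz":0},{"claw":0.2,"dx":0,"dy":0,"dz":-115,"wx":0,"wy":0,"wz":0},{"claw":0.2,"dx":0,"dy":0,"dz":-150,"wx":0,"wy":0,"wz":0},{"claw":0.2,"dx":0,"dy":0,"dz":-170,"wx":0,"wy":0,"wz":0},{"claw":0.2,"dx":0,"dy":0,"dz":-170,"wx":0,"wy":0,"wz":0}]'

```text
clock: 14.0
tcp_pos: [0.5204, 0.1565, 0.2638]
orientation: [[-0.078, 0.996, -0.043], [0.863, 0.089, 0.497], [0.499, 0.002, -0.866]]
contact_force: [0.1, -0.6, -2.1]
finger_gap: 0.0295
grasp_force: 39.9
```

```bash
python3 - <<'E'
from m import *
p,R=now(); go(p,R,bay(-1,.16),Rd)
E
```

```text
t 14.0 tcp [0.5204 0.1565 0.2638] gap 0.0295 grip 39.9 j [-5.  3. 84. 30. 97. -8.]
d [-472.1  -75.7 -152.5] w [-23.41 -23.56  87.91] rows>= 8.8
```

Request:
servo_tool --motion '[{"claw":0.2,"dx":-24,"dy":-4,"dz":-8,"wx":-1.2,"wy":-1.2,"wz":4.4},{"claw":0.2,"dx":-70,"dy":-11,"dz":-23,"wx":-3.5,"wy":-3.5,"wz":13.2},{"claw":0.2,"dx":-116,"dy":-19,"dz":-38,"wx":-5.9,"wy":-5.9,"wz":22},{"claw":0.2,"dx":-162,"dy":-26,"dz":-53,"wx":-8.2,"wy":-8.2,"wz":30.8},{"claw":0.2,"dx":-208,"dy":-33,"dz":-67,"wx":-10.5,"wy":-10.6,"wz":39.6},{"claw":0.2,"dx":-255,"dy":-41,"dz":-82,"wx":-12.9,"wy":-12.9,"wz":48.4},{"claw":0.2,"dx":-302,"dy":-48,"dz":-97,"wx":-15.2,"wy":-15.3,"wz":57.1},{"claw":0.2,"dx":-348,"dy":-56,"dz":-112,"wx":-17.5,"wy":-17.7,"wz":65.9},{"claw":0.2,"dx":-394,"dy":-63,"dz":-127,"wx":-19.9,"wy":-20,"wz":74.7},{"claw":0.2,"dx":-437,"dy":-70,"dz":-141,"wx":-21.6,"wy":-21.8,"wz":81.3},{"claw":0.2,"dx":-472,"dy":-76,"dz":-152,"wx":-23.4,"wy":-23.6,"wz":87.9},{"claw":0.2,"dx":-472,"dy":-76,"dz":-152,"wx":-23.4,"wy":-23.6,"wz":87.9}]'

```text
clock: 15.5
tcp_pos: [0.4868, -0.3327, 0.1547]
orientation: [[0.996, 0.087, -0.007], [0.087, -0.996, 0.004], [-0.007, -0.004, -1.0]]
contact_force: [0.5, 0.8, -2.0]
finger_gap: 0.0298
grasp_force: 39.9
```

```bash
python3 - <<'E'
from m import *
p,R=now(); go(p,R,bay(-1,.036),Rd)
E
```

```text
t 15.5 tcp [ 0.4868 -0.3327  0.1547] gap 0.0298 grip 39.9 j [-40.  13.  81.  -0.  86.  45.]
d [  2.5   1.5 118.7] w [-0.25  0.41 -0.  ] rows>= 1.9
```

Request:
servo_tool --motion '[{"claw":0.2,"dx":0,"dy":1,"dz":30,"wx":0,"wy":0,"wz":0},{"claw":0.2,"dx":0,"dy":1,"dz":60,"wx":0,"wy":0,"wz":0},{"claw":0.2,"dx":0,"dy":1,"dz":90,"wx":0,"wy":0,"wz":0},{"claw":0.2,"dx":0,"dy":1,"dz":106,"wx":0,"wy":0,"wz":0},{"claw":0.2,"dx":0,"dy":1,"dz":114,"wx":0,"wy":0,"wz":0},{"claw":0.2,"dx":0,"dy":1,"dz":119,"wx":0,"wy":0,"wz":0},{"claw":0.2,"dx":0,"dy":1,"dz":122,"wx":0,"wy":0,"wz":0},{"claw":0.2,"dx":0,"dy":1,"dz":122,"wx":0,"wy":0,"wz":0}]'

```text
clock: 16.5
tcp_pos: [0.488, -0.3336, 0.0368]
orientation: [[0.996, 0.088, -0.002], [0.088, -0.996, -0.0], [-0.002, 0.0, -1.0]]
contact_force: [-0.2, 0.7, -1.6]
finger_gap: 0.0295
grasp_force: 40.0
```

Request:
servo_tool --motion '[{"claw":0.2,"dx":0,"dy":0,"dz":1.5,"wx":0,"wy":0,"wz":0},{"claw":0.2,"dx":0,"dy":0,"dz":3,"wx":0,"wy":0,"wz":0},{"claw":0.2,"dx":0,"dy":0,"dz":4.5,"wx":0,"wy":0,"wz":0},{"claw":0.2,"dx":0,"dy":0,"dz":4.5,"wx":0,"wy":0,"wz":0}]'

```text
clock: 17.0
tcp_pos: [0.4878, -0.3335, 0.032]
orientation: [[0.996, 0.089, -0.003], [0.089, -0.996, -0.0], [-0.003, -0.0, -1.0]]
contact_force: [-1.5, -0.2, 1.1]
finger_gap: 0.0295
grasp_force: 40.1
```

Request:
servo_tool --motion '[{"claw":0.2,"dx":0,"dy":0,"dz":0.7,"wx":0,"wy":0,"wz":0},{"claw":0.2,"dx":0,"dy":0,"dz":1.2,"wx":0,"wy":0,"wz":0},{"claw":0.2,"dx":0,"dy":0,"dz":1.2,"wx":0,"wy":0,"wz":0}]'

```text
clock: 17.38
tcp_pos: [0.4878, -0.3335, 0.032]
orientation: [[0.996, 0.089, -0.003], [0.089, -0.996, -0.0], [-0.003, -0.0, -1.0]]
contact_force: [-3.3, 2.0, 7.4]
finger_gap: 0.0298
grasp_force: 40.8
```

Contact again. Release and rise.

Request:
servo_tool --motion '[{"claw":0.6,"dx":0,"dy":0,"dz":0,"wx":0,"wy":0,"wz":0},{"claw":0.6,"dx":0,"dy":0,"dz":0,"wx":0,"wy":0,"wz":0},{"claw":0.6,"dx":0,"dy":0,"dz":0,"wx":0,"wy":0,"wz":0},{"claw":0.6,"dx":0,"dy":0,"dz":-10,"wx":0,"wy":0,"wz":0},{"claw":0.6,"dx":0,"dy":0,"dz":-50,"wx":0,"wy":0,"wz":0},{"claw":0.6,"dx":0,"dy":0,"dz":-110,"wx":0,"wy":0,"wz":0},{"claw":0.0,"dx":0,"dy":0,"dz":-160,"wx":0,"wy":0,"wz":0},{"claw":0.0,"dx":0,"dy":0,"dz":-170,"wx":0,"wy":0,"wz":0},{"claw":0.0,"dx":0,"dy":0,"dz":-170,"wx":0,"wy":0,"wz":0}]'

```text
clock: 18.5
tcp_pos: [0.4884, -0.3338, 0.2014]
orientation: [[0.996, 0.088, -0.001], [0.088, -0.996, -0.001], [-0.001, 0.001, -1.0]]
contact_force: [0.1, 0.4, -0.4]
finger_gap: 0.0003
grasp_force: 0.0
```

```bash
python3 - <<'E'
from m import *
p,R=now()
f=np.array([.603,.0275,0]); t=lambda x,z: f+Rd[:,0]*x+[0,0,z]
go(p,R,t(-.095,.20),Rd); go(p,R,t(-.095,.098),Rd)
snap("scene"); im,_,_=snap("side"); cv2.imwrite("pics/s3.png",cv2.resize(im[150:450,180:500,::-1],None,fx=2,fy=2))
for nm in ("scene","side"):
    v=V(nm); H,S,W=[cv2.cvtColor(v.im,cv2.COLOR_RGB2HSV)[...,i] for i in range(3)]
    m=((H<5)|(H>175))&(S>180)&(v.P[...,0]>.53)&(v.P[...,0]<.68)&(v.P[...,2]>.08)&(v.P[...,2]<.12)&(abs(v.P[...,1]-.03)<.05)
    print(nm,"ball",m.sum(),v.P[m].mean(0).round(3) if m.any() else "")
    b=(H>100)&(H<118)&(S>150)&(v.P[...,0]>.35)&(v.P[...,0]<.62)&(v.P[...,1]<-.13)&(v.P[...,1]>-.4)&(v.P[...,2]<.08)
    for lo,hi in((-.27,-.13),(-.4,-.27)):
        g=v.P[b&(v.P[...,1]>lo)&(v.P[...,1]<hi)&(v.P[...,2]>.038)]
        if len(g)>30: print(nm,len(g),cv2.minAreaRect((g[:,:2]*1000).astype(np.float32)),np.median(g[:,2]).round(4))
E
```

```text
t 18.5 tcp [ 0.4884 -0.3338  0.2014] gap 0.0003 grip 0.0 j [-40.  11.  78.  -0.  91.  45.]
d [  51.  -349.9    0.9] w [0.07 0.08 0.07] rows>= 5.7
d [  51.2 -350.   102.9] w [0.07 0.08 0.07] rows>= 5.9
scene ball 74 [0.567 0.022 0.098]
scene 646 ((486.7237548828125, -211.18524169921875), (139.069580078125, 31.171884536743164), 4.207658290863037) 0.0445
scene 810 ((494.2677917480469, -334.930419921875), (139.83792114257812, 31.183778762817383), 5.046187877655029) 0.0444
side ball 0 
side 439 ((487.664794921875, -210.8429718017578), (132.54161071777344, 29.35460662841797), 5.260395050048828) 0.0455
side 734 ((494.723388671875, -335.315673828125), (134.091796875, 29.277475357055664), 5.736190319061279) 0.0456
```

View pics/s3.png

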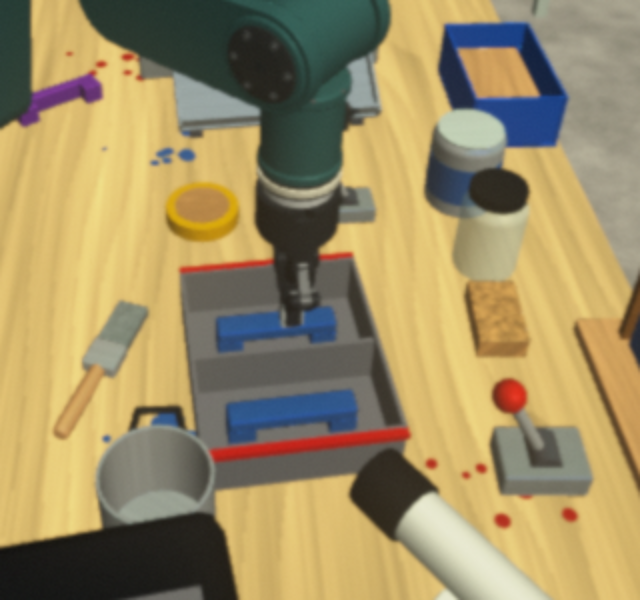

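Both handles stand in their bays, at crop (278,328) and (292,412). They are within 6 mm of the bay centres and the tops are at 45 mm as expected. Now the lever.

Request:
servo_tool --motion '[{"claw":0,"dx":51,"dy":-353,"dz":0,"wx":0,"wy":0,"wz":0},{"claw":0,"dx":51,"dy":-353,"dz":0,"wx":0,"wy":0,"wz":0},{"claw":0,"dx":51,"dy":-353,"dz":0,"wx":0,"wy":0,"wz":0},{"claw":0,"dx":51,"dy":-353,"dz":0,"wx":0,"wy":0,"wz":0},{"claw":0,"dx":51,"dy":-353,"dz":0,"wx":0,"wy":0,"wz":0},{"claw":0,"dx":51,"dy":-353,"dz":0,"wx":0,"wy":0,"wz":0},{"claw":0,"dx":51,"dy":-353,"dz":0,"wx":0,"wy":0,"wz":0},{"claw":0,"dx":51,"dy":-353,"dz":50,"wx":0,"wy":0,"wz":0},{"claw":0,"dx":51,"dy":-353,"dz":103,"wx":0,"wy":0,"wz":0},{"claw":0,"dx":51,"dy":-353,"dz":103,"wx":0,"wy":0,"wz":0}]'

```text
clock: 19.85
tcp_pos: [0.5025, 0.0221, 0.0912]
orientation: [[0.996, 0.087, -0.018], [0.087, -0.996, 0.001], [-0.018, -0.002, -1.0]]
contact_force: [0.5, -0.4, 0.4]
finger_gap: -0.0001
grasp_force: 0.0
```

Request:
servo_tool --motion '[{"claw":0,"dx":20,"dy":0,"dz":0,"wx":0,"wy":0,"wz":0},{"claw":0,"dx":35,"dy":0,"dz":0,"wx":0,"wy":0,"wz":0},{"claw":0,"dx":47,"dy":0,"dz":0,"wx":0,"wy":0,"wz":0},{"claw":0,"dx":59,"dy":0,"dz":0,"wx":0,"wy":0,"wz":0},{"claw":0,"dx":71,"dy":0,"dz":0,"wx":0,"wy":0,"wz":0},{"claw":0,"dx":83,"dy":0,"dz":0,"wx":0,"wy":0,"wz":0},{"claw":0,"dx":95,"dy":0,"dz":0,"wx":0,"wy":0,"wz":0},{"claw":0,"dx":98,"dy":0,"dz":0,"wx":0,"wy":0,"wz":0},{"claw":0,"dx":98,"dy":0,"dz":0,"wx":0,"wy":0,"wz":0}]'

```text
clock: 20.98
tcp_pos: [0.6052, 0.0316, 0.097]
orientation: [[0.996, 0.089, -0.003], [0.089, -0.996, 0.0], [-0.003, -0.001, -1.0]]
contact_force: [0.6, 0.7, -0.2]
finger_gap: 0.0001
grasp_force: 0.0
```

```bash
cat > ball.py <<'E'
from m import *
now(); print(arm.sense()["contact_force"].round(1))
for nm in ("scene","side"):
    snap(nm); v=V(nm); H,S,W=[cv2.cvtColor(v.im,cv2.COLOR_RGB2HSV)[...,i] for i in range(3)]
    m=((H<5)|(H>175))&(S>180)&(v.P[...,0]>.53)&(v.P[...,0]<.68)&(v.P[...,2]>.07)&(v.P[...,2]<.13)&(abs(v.P[...,1]-.03)<.05)
    print(nm,"ball",m.sum(),v.P[m].mean(0).round(4) if m.any() else "")
E
python3 ball.py
```

```text
t 20.98 tcp [0.6052 0.0316 0.097 ] gap 0.0001 grip 0.0 j [-2. 17. 83.  0. 80. 83.]
[ 0.6  0.7 -0.2]
scene ball 80 [0.6316 0.0241 0.1026]
side ball 24 [0.6321 0.0209 0.1052]
```

The ball has moved about 65 mm of the full 77 mm, so I push further.

Request:
servo_tool --motion '[{"claw":0,"dx":5,"dy":0,"dz":0,"wx":0,"wy":0,"wz":0},{"claw":0,"dx":10,"dy":0,"dz":0,"wx":0,"wy":0,"wz":0},{"claw":0,"dx":13,"dy":0,"dz":0,"wx":0,"wy":0,"wz":0},{"claw":0,"dx":13,"dy":0,"dz":0,"wx":0,"wy":0,"wz":0}]'

```text
clock: 21.58
tcp_pos: [0.6157, 0.0324, 0.0969]
orientation: [[0.996, 0.089, -0.01], [0.089, -0.996, -0.0], [-0.01, -0.001, -1.0]]
contact_force: [-8.2, -0.7, 4.0]
finger_gap: -0.0003
grasp_force: 4.4
```

```bash
python3 ball.py
```

```text
t 21.57 tcp [0.6157 0.0324 0.0969] gap -0.0003 grip 4.4 j [-2. 18. 81. -0. 81. 83.]
[-8.2 -0.7  4. ]
scene ball 81 [0.6418 0.0243 0.0977]
side ball 34 [0.642  0.0233 0.1004]
```

The lever is at its stop: 8 N, ball moved 75 mm. I back off and rise clear.

Request:
servo_tool --motion '[{"claw":0,"dx":-20,"dy":0,"dz":0,"wx":0,"wy":0,"wz":0},{"claw":0,"dx":-60,"dy":0,"dz":0,"wx":0,"wy":0,"wz":0},{"claw":0,"dx":-90,"dy":0,"dz":-40,"wx":0,"wy":0,"wz":0},{"claw":0,"dx":-110,"dy":0,"dz":-100,"wx":0,"wy":0,"wz":0},{"claw":0,"dx":-150,"dy":0,"dz":-150,"wx":0,"wy":0,"wz":0},{"claw":0,"dx":-200,"dy":0,"dz":-200,"wx":0,"wy":0,"wz":0},{"claw":0,"dx":-200,"dy":0,"dz":-200,"wx":0,"wy":0,"wz":0},{"claw":0,"dx":-200,"dy":0,"dz":-200,"wx":0,"wy":0,"wz":0},{"claw":0,"dx":-200,"dy":0,"dz":-200,"wx":0,"wy":0,"wz":0}]'

```text
clock: 22.8
tcp_pos: [0.4196, 0.0149, 0.2957]
orientation: [[0.996, 0.089, -0.006], [0.089, -0.996, 0.001], [-0.006, -0.001, -1.0]]
contact_force: [-0.4, -0.3, 0.7]
finger_gap: 0.0004
grasp_force: 0.0
```

```bash
python3 ball.py; python3 -c "
import cv2
from h import V
cv2.imwrite('pics/s4.png',V('scene').im[...,::-1])"
```

```text
t 22.8 tcp [0.4196 0.0149 0.2957] gap 0.0004 grip 0.0 j [ -6. -12.  90.   0. 102.  79.]
[-0.4 -0.3  0.7]
scene ball 81 [0.6422 0.0243 0.0979]
side ball 37 [0.6417 0.0244 0.1011]
```

View pics/s4.png

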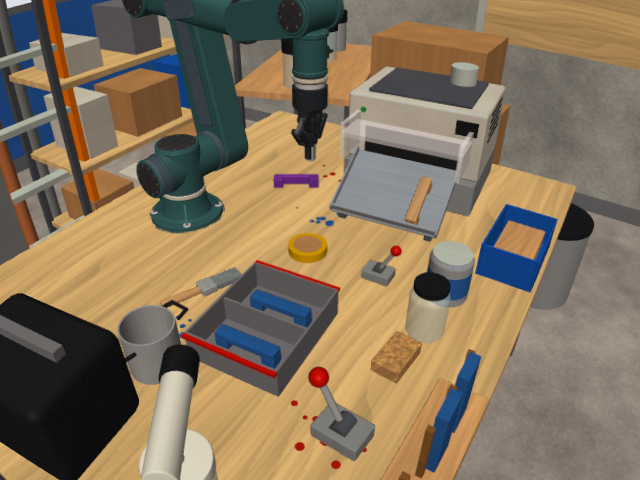

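The handles sit in their bays at (281,307) and (247,345), and the lever is over with its ball at (396,251). The sample is still at (418,200), the bystanders are where they were, and the arm is clear.

```bash
python3 -c "
from workcell import arm
print(arm.close_job())"
```

```text
the job is handed in; nothing more can be done
None
```

I handed the job in at about 23 s: one blue handle stands in each tote bay, the smaller feed lever is at its end stop, and the sample and other things look unmoved in the last picture; the hand-in returned no verdict.

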